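# Make the mandoline slicer safe at the end of the shift

## Task

Make the mandoline slicer safe for the night: slide its thickness selector all the way up to the closed stop, put the loose pusher back into the carriage's chute until its collar sits flat on the rim, and run the carriage down the rails to its bottom stop so that it covers the blade. Leave the jars, tumbler, loose lid and spoon where they are.

Things in the scene. Friction and masses are not known exactly. Their poses are not given: they have to be found in the camera images.
- slicer: steel mandoline slicer, 150 mm wide, 430 mm long, firmly fixed on its rubber feet; origin on the table, z up. The deck slopes 30 degrees, low end at its own -x, high end (black handle, leg) at +x. Uphill u = (cos30, 0, sin30), deck normal n = (-sin30, 0, cos30). Deck zero (at the blade) is 125 mm above the origin; rails end at u = -172 and 212 mm, the handle at u = 260, tops at n = 4 mm
- selector (a joint): thickness selector on a grey housing along the right (-y) rail, m along the slope: 0 = lower end (thickest cut), 0.050 = upper end stop (closed, runway flush with the blade); grows as the tab slides uphill. Stays where left, about 3 N moves it; the runway plate rises with it by up to 6 mm
- selector_grip (a point): grip point of the selector's black ribbed tab, which is 24 mm along the slope, 14 mm across and stands along the deck normal: from 23 mm below this point to 11 mm above it; the housing's top (36 mm wide, 124 mm long) is 25 mm below it. y = -112 mm in the slicer's frame; the carriage's edge passes 25 mm inboard of the tab, level with its foot. Axes: x uphill along the slide, y across, z deck normal (30 degrees off vertical)
- carriage (a joint): carriage on the rails, m along the slope: 0 = bottom stop (covers the blade), 0.150 = top stop; grows uphill. Friction holds it where it is left; about 4 N moves it down, 7 N up. Its plate is 136 mm wide and reaches 45 mm downhill and 75 mm uphill of the chute's axis; pushing or grasping the chute, or the pusher in it, moves it
- chute_rim (a point): centre of the mouth of the carriage's chute: a steel tube along the deck normal, inner diameter 58 mm, outer 66 mm, rim 54 mm above the carriage plate, open right through, moves with the carriage. Axes: x uphill along the rails, y across, z out of the mouth along the deck normal (30 degrees off vertical)
- pusher_center (a point): centre of the loose pusher, half-way up its 105 mm (about 0.18 kg); it stands on its foot on the table. From the foot up: steel plug, diameter 50 mm, 55 mm long; black collar, diameter 74 mm, 5 mm thick, underside 2.5 mm above this point; black round grip, diameter 36 mm, from 7.5 to 52.5 mm above this point. z: foot to grip. Seated, this point is 2.5 mm inside the chute's mouth
- jar_a: full sauce jar with black lid, diameter 68 mm, 88 mm tall, bystander; origin under its centre
- jar_b: as jar_a, another bystander
- tumbler: empty steel tumbler, diameter 68 mm, 95 mm tall, bystander; origin under its centre
- loose_lid: black jar lid lying on the table, diameter 68 mm, 14 mm tall, bystander
- spoon: steel spoon lying on the table, bystander
Not all that is in view belongs to the job. Leave any white or yellow look-alike of the part that bears pusher_center alone.

How it is judged:
At the end, for the whole second after the job is handed in: selector within 3 mm of its closed (upper) stop; carriage within 3 mm of its bottom stop; pusher at rest in the chute, foot first, its collar down on the rim to within 3.5 mm and within 0.1 rad (6 degrees) of square (value of joint selector above 0.047 m and value of joint carriage below 0.003 m and z of pusher_center in the frame of chute_rim between -0.008 and 0.001 m and distance between pusher_center and chute_rim below 0.012 m and angle between the z axis of pusher_center and the z axis of chute_rim, either way round below 0.1 rad); the robot touches nothing.
It fails at once if a jar or the tumbler is shifted by more than 30 mm or knocked over (distance of any of jar_a, jar_b, tumbler from where it was at the start of the episode above 0.03 m or angle between any of jar_a, jar_b, tumbler's own z axis and vertical above 0.5 rad).
It fails at once if the loose lid or the spoon is shifted by more than 30 mm (distance of any of loose_lid, spoon from where it was at the start of the episode above 0.03 m).
It also fails if it takes over 61 s, if anything falls off the work surface, if the arm or the gripper's body presses on something with over 40 N, if the wrist force passes 120 N, or if a joint passes its speed limit or range.

## Robot

A 7-joint arm with a two-finger parallel gripper is mounted at the origin on the work surface. World frame = base frame: x ahead of the robot, y to its left, z up, the work surface at z = 0. Lengths are in m, angles in rad, forces in N, time in s.
With the tool pointing down it reaches from about 0.4 to 0.875 m from the base axis. Payload 19.3 kg.
Tool frame: the origin (TCP) lies midway between the tips of the shut fingers; the grasp point (between the pads) lies 19 mm behind it; x points along the fingers, y is the direction in which the jaws open and shut, and the axes are right-handed (so a half turn about x gives the same grasp; the last joint's range is limited). The gripper opens to 85 mm and grips with 20 to 120 N. Pads are 22 mm wide; open, the fingers measure 114 mm over their backs; the gripper's body (76 mm by 85 mm) begins 54 mm behind the grasp point. The pads swing forward as they close: fully open they stand 13 mm farther back than shut.
Start: joints at [1.152, 0.521, -0.036, 1.599, 0.021, 1.021, -0.113], TCP at [0.214, -0.587, 0.231] pointing down, gripper open.
Joint ranges: [-2.91, 2.91], [-0.3, 2.13], [-1.5, 1.42], [0.17, 2.43], [-1.26, 4.41], [0.16, 1.93], [-2.52, 2.52]. Speed limits (rad/s): [1.89, 1.89, 2.39, 2.39, 3.01, 3.01, 3.01].

## Interface

Orientations are given as [roll, pitch, yaw] about the fixed x, y, z axes, in that order (R = Rz(yaw) Ry(pitch) Rx(roll)).
In Python, from workcell import telemetry, vision, workorder gives the robot as it stands. The module is installed in compiled form; this text tells all that it offers.
- The arm moves only by the tool play_rows, never from a script. Its argument "deltas" is a list of rows, each a list of 7 numbers: the shift along the world's x, y, z in mm, then the turn, a rotation vector about the world's x, y, z in degrees, then the finger opening in mm, from 0 to 85.4. In form: [[x, y, z, wx, wy, wz, jaw], ...]. A call has 1 to 8 rows; each row shifts and turns the commanded pose from where the row before left it; what a row does not reach is not made up. A row lasts 1/8 s, in which the tool goes at most 62.5 mm and 10.7 degrees, less where a joint would pass 70% of its speed; a pose out of reach is approached as far as the arm can. A call with a gripper value outside its range is refused whole. The fingers move at their own pace and stop on an object; "grip_force" is the grip in N (left out, the last holds). Time passes only in rows, so rows that do not move let the fingers close. It gives the time, the measured TCP pose, the force and the opening at its end, in the units of the state.
- telemetry.observe(): the state, without advancing time (a new reading comes with each control period).
- vision.grab_frame(name): name is "scene" or "top"; returns the picture (384x512x3 uint8, red, green, blue); there is no depth.
- vision.camera_info(name): a dict with "mtx" (3x3 intrinsics, pixels), "k1" (the pictures are not rectified: a ray, as slopes to the right and down, at radius r is drawn at 1 + k1 r^2 times it, then the intrinsics apply), "rvec" (rotation vector, rad) and "tvec" (3), from world to camera coordinates, as OpenCV has them. Camera axes: x right, y down, z forward; pixel columns grow to the right and rows downward; lengths in m; the calibration is good to about 2 mm. A picture is of the moment at which its call begins. camera_info takes no time and is no camera call.
- workorder.job_done(): hands the job in, once; it reports no verdict.
The state is a dict: "clock": time; "qpos": joint angles; "qd": joint speeds; "joint_efforts": joint torques, N m; "position": TCP position; "tool_rot": TCP orientation; "force": force on the tool from outside, world axes, zero at the start; "moment": the same for the moment, N m; "grip_width": finger opening in m.
Only numpy, scipy, OpenCV 4.12 (cv2) and the standard library are available. Lean on these libraries where they do the work, as an engineer would, in place of code of your own. Each camera call takes 0.05 s, during which the arm holds its last target. There are 200 camera calls.

## Working session

There is one attempt and no reset: what is moved stays moved. The work goes in short steps, Python scripts to look and compute and a tool call to move; the robot and the scene stay as the last step left them, time stands still between calls to the robot, and variables do not carry over. Pictures are saved under pics/ and viewed, about 8 in all and at most 12, crops included, and the job is handed in when it is done.

Besides the shell and the picture viewer there is one more tool, called after "Request:" by a JSON object that holds its "fn" and its "kwargs". play_rows: Moves the arm, as the interface text tells. Its arguments: {"type":"object","properties":{"deltas":{"type":"array","items":{"type":"array","items":{"type":"number"}}},"grip_force":{"type":"number"}},"required":["deltas"]}

```bash
mkdir -p pics
cat > h.py <<'E'
import numpy as np, cv2
from scipy.spatial.transform import Rotation as R
from workcell import telemetry, vision, workorder
def cam(n):
    c=vision.camera_info(n); return np.array(c["mtx"]),c["k1"],np.array(c["rvec"],float).ravel(),np.array(c["tvec"],float).ravel()
def proj(n,P):
    K,k1,r,t=cam(n); return cv2.projectPoints(np.atleast_2d(P).astype(float),r,t,K,np.array([k1,0,0,0.]))[0].reshape(-1,2)
def ray(n,px):
    K,k1,r,t=cam(n); u=cv2.undistortPoints(np.array([[px]],float),K,np.array([k1,0,0,0.])).ravel()
    M=cv2.Rodrigues(r)[0]; d=M.T@np.r_[u,1]; return -M.T@t,d/np.linalg.norm(d)
def atz(n,px,z):
    o,d=ray(n,px); return o+d*(z-o[2])/d[2]
def tri(a,b):
    (o,d),(p,e)=ray("scene",a),ray("top",b)
    s=np.linalg.lstsq(np.c_[d,-e],p-o,rcond=None)[0]; A=o+s[0]*d;B=p+s[1]*e
    return (A+B)/2,np.linalg.norm(A-B)
def save(n,f,box=None,k=1):
    im=vision.grab_frame(n)[:,:,::-1]; cv2.imwrite("pics/raw_"+f,im)
    if box: im=im[box[1]:box[3],box[0]:box[2]]
    cv2.imwrite("pics/"+f,cv2.resize(im,None,fx=k,fy=k,interpolation=cv2.INTER_CUBIC))
E
python3 - <<'E'
from h import *
save("scene","s0.png",None,1.5);save("top","t0.png",None,1.5)
for n in("scene","top"):
    K,k,r,t=cam(n);print(K.tolist(),k,(-cv2.Rodrigues(r)[0].T@t).round(3))
print(telemetry.observe())
E
```

```text
[[379.65740231820797, 0.0, 254.58377270718535], [0.0, 379.65740231820797, 191.1349955363831], [0.0, 0.0, 1.0]] -0.03981289833602752 [1.162 0.384 0.763]
[[432.4183961293727, 0.0, 253.21302798207844], [0.0, 432.4183961293727, 181.452996719053], [0.0, 0.0, 1.0]] 0.02727705511658063 [ 0.247 -0.013  1.273]
{'clock': 0.1, 'qpos': array([ 1.15183437,  0.52193439, -0.03631217,  1.59995965,  0.02116426,
        1.02108306, -0.1128272 ]), 'qd': array([ 7.33848189e-05,  7.16497316e-04,  1.27551035e-03, -8.14506786e-04,
       -1.43585518e-04,  2.45932538e-04, -4.39279280e-04]), 'joint_efforts': array([ 3.86070460e-03, -9.28491282e+01,  1.98404521e+00, -3.70531762e+01,
        1.80923537e-02,  5.45684423e-03,  8.35928950e-05]), 'position': array([ 0.21344984, -0.5870997 ,  0.23079282]), 'tool_rot': array([-1.52388089,  1.56979526,  1.96640378]), 'force': array([ 0.38920192, -0.64320539,  0.77763687]), 'moment': array([-0.00766662, -0.04731363,  0.04048533]), 'grip_width': 0.08533868775944158}
```

View pics/s0.png

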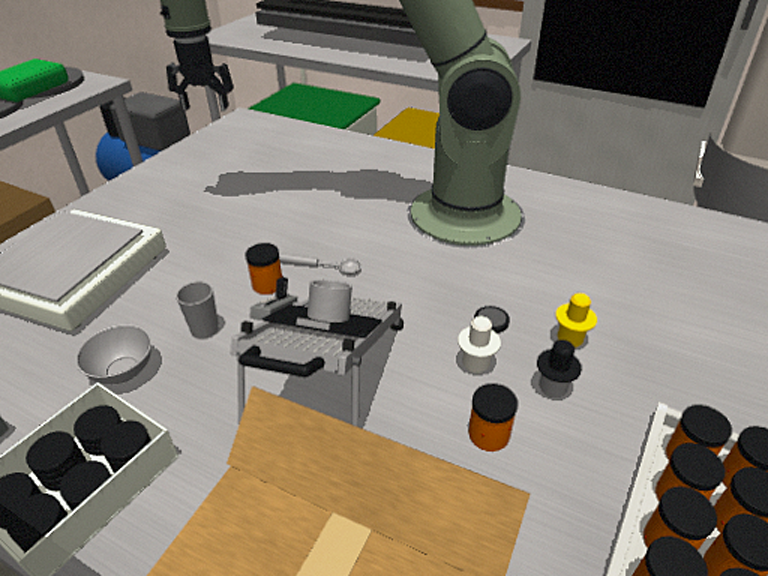

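View pics/t0.png

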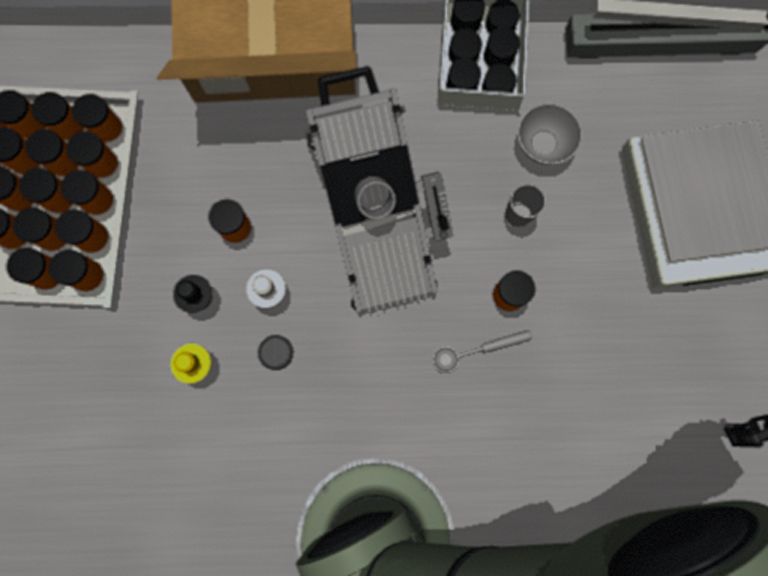

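The scene has three pusher look-alikes (1.5x scene view): white (478,345), yellow (577,318), and black with a steel plug (558,370). The black one at top (192,293) fits the description. I'll confirm it in enlarged crops and measure the slicer there too.

Run:
```python
import cv2
t=cv2.imread("pics/raw_t0.png");s=cv2.imread("pics/raw_s0.png")
cv2.imwrite("pics/tc.png",cv2.resize(t[40:220,105:315],None,fx=3.3,fy=3.3,interpolation=cv2.INTER_CUBIC))
cv2.imwrite("pics/sc.png",cv2.resize(s[160:290,145:405],None,fx=3,fy=3,interpolation=cv2.INTER_CUBIC))
```

```text
(no output)
```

View pics/tc.png

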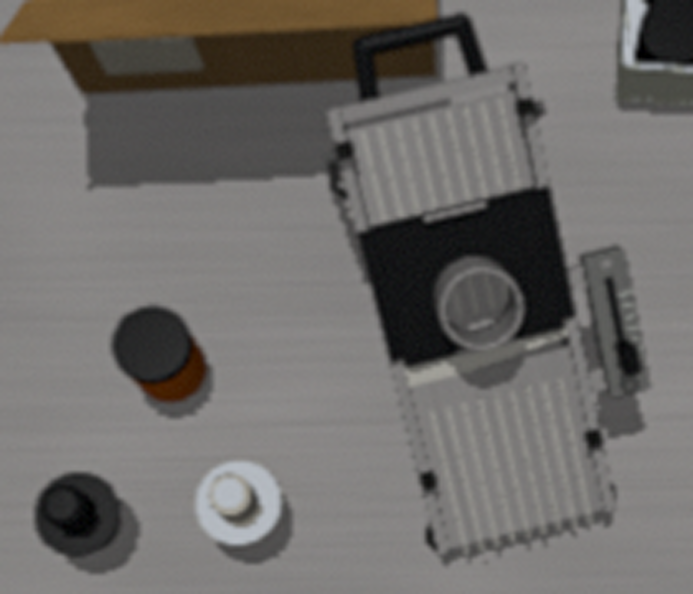

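View pics/sc.png

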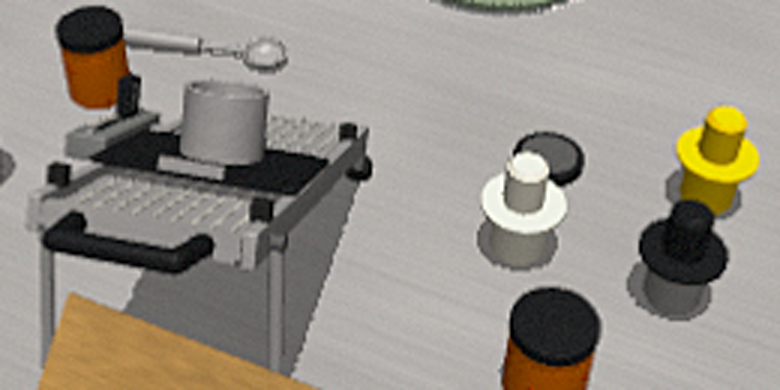

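The crops confirm the target: crop-top (78,512) and crop-scene (682,260) show a black collar and grip on a steel plug; the others are white and yellow. The rim is at crop-top (481,304), and the selector tab is at the lower end of its slot at about (628,355). Now I'll fit the poses.

```bash
cat > fit.py <<'E'
from h import *
from scipy.optimize import least_squares
T=lambda x,y:np.array([105+x/3.3-.35,40+y/3.3-.35]); S=lambda x,y:np.array([145+x/3-.33,160+y/3-.33])
c,s=np.cos(np.pi/6),.5
def W(p,u,y,n):
    P=np.array([u*c-n*s,y,.125+u*s+n*c]); a=p[2]; return np.array([p[0]+P[0]*np.cos(a)-P[1]*np.sin(a),p[1]+P[0]*np.sin(a)+P[1]*np.cos(a),P[2]])
if __name__=="__main__":
    obs=[("top",T(330,112),.212,.075,.004),("top",T(524,65),.212,-.075,.004),("top",T(445,562),-.172,.075,.004),("top",T(612,517),-.172,-.075,.004),
     ("top",T(414,28),.260,0,0.004)]
    f=lambda p:np.concatenate([proj(n,W(p,u,y,k))[0]-px for n,px,u,y,k in obs])
    r=least_squares(f,[.55,-.03,.2],loss="soft_l1");p=r.x;print(p,np.degrees(p[2]),r.fun.round(1))
    print("scene upper corners",[((proj("scene",W(p,.212,y,.004))[0]-[145,160])*3).round() for y in(.075,-.075)])
    def tofr(w):
        a=p[2];d=w-np.r_[p[:2],.125];x=d[0]*np.cos(a)+d[1]*np.sin(a);y=-d[0]*np.sin(a)+d[1]*np.cos(a)
        return np.round([x*c+d[2]*s,y,-x*s+d[2]*c],4)
    for nm,a,b in[("rim",S(225,95),T(481,304)),("tabtop",S(129,82),T(628,347)),("griptop",S(692,208),T(63,502)),("collar",S(683,246),T(78,513))]:
        w,e=tri(a,b);print(nm,w.round(4),"gap",round(e,4),"deck u,y,n",tofr(w))
    print("pusher",atz("top",T(78,513),.0600),atz("top",T(63,502),.105),atz("scene",S(692,208),.105),atz("scene",S(683,246),.06))
    for nm,x,y in[("jarA",153,343),]:print(nm,atz("top",T(x,y),.088))
    print("white",atz("top",T(232,494),.105))
    np.save("p.npy",p)
E
python3 fit.py
```

```text
[ 0.57830048 -0.01746823  0.23049066] 13.2061419783835 [ 1.4  0.4 -0.8  1.4 -0.1 -1.5 -0.2 -0.6  0.   0.1]
scene upper corners [array([247., 224.]), array([ 33., 185.])]
rim [ 0.5935 -0.0135  0.1948] gap 0.0015 deck u,y,n [0.0485 0.0004 0.0526]
tabtop [ 0.5689 -0.1317  0.1476] gap 0.0048 deck u,y,n [-0.0192 -0.1091  0.0372]
griptop [0.4573 0.3358 0.1055] gap 0.0025 deck u,y,n [-0.0419  0.3716  0.0016]
collar [0.4557 0.3365 0.0595] gap 0.003 deck u,y,n [-0.0661  0.3727 -0.0375]
pusher [0.45592593 0.33489747 0.06      ] [0.45764984 0.33470762 0.105     ] [0.45612072 0.33694629 0.105     ] [0.4554082 0.3379279 0.06     ]
jarA [0.59814979 0.26822088 0.088     ]
white [0.46180304 0.19528721 0.105     ]
```

```bash
cat > ov.py <<'E'
from fit import *
import sys
def overlay(tf,sf,out,ut,ur,nr=.0575,ng=.026,yt=-.112):
    p=np.load("p.npy"); k=5
    res=[]
    for n,f,b in(("top",tf,(210,90,310,180)),("scene",sf,(150,165,250,255))) if 0 else (("top",tf,(225,100,305,175)),("scene",sf,(155,170,245,225))):
        im=cv2.imread(f)[b[1]:b[3],b[0]:b[2]]; im=cv2.resize(im,None,fx=k,fy=k,interpolation=cv2.INTER_CUBIC)
        def L(P,col,cl=True):
            q=(proj(n,np.array(P))-[b[0],b[1]]+.5)*k; cv2.polylines(im,[np.int32(q*8)],cl,col,1,cv2.LINE_AA,3)
        for nn,col in((ng+.011,(0,255,0)),(ng-.023,(255,255,0))):
            L([W(p,ut+a,yt+d,nn) for a,d in((-.012,-.007),(.012,-.007),(.012,.007),(-.012,.007))],col)
        th=np.linspace(0,2*np.pi,40)
        for h,col in((0,(0,0,255)),(-.054,(255,0,255))): L([W(p,ur+.033*np.cos(t),.033*np.sin(t),nr+h) for t in th],col)
        L([W(p,ur+a,d,nr-.054) for a,d in((-.045,-.068),(.075,-.068),(.075,.068),(-.045,.068))],(0,128,255))
        res.append(im)
    w=max(i.shape[1] for i in res)
    res=[cv2.copyMakeBorder(i,0,0,0,w-i.shape[1],0) for i in res]
    cv2.imwrite(out,np.vstack(res) if 0 else np.hstack([cv2.resize(cv2.copyMakeBorder(i,0,400-i.shape[0],0,0,0),None,fx=.88,fy=.88) for i in res]))
E
python3 - <<'E'
from ov import *
overlay("pics/raw_t0.png","pics/raw_s0.png","pics/o1.png",-.019,.05)
r=telemetry.observe()["tool_rot"];print(R.from_euler("xyz",r).as_matrix().round(3))
E
```

```text
[[-0.     0.342 -0.94 ]
 [ 0.001 -0.94  -0.342]
 [-1.    -0.001  0.   ]]
```

View pics/o1.png

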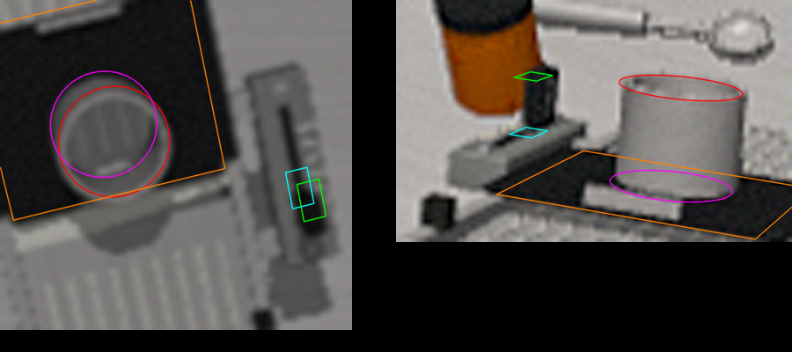

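```bash
cat > fit2.py <<'E'
from fit import *
OT=lambda x,y:np.array([225+x/4.4-.5,100+y/4.4-.5]); OS=lambda x,y:np.array([155+(x-396)/4.4-.5,170+y/4.4-.5])
# v: x,y,yaw, ur,nr, ut,ng
P="pp"
obs=[("top",T(330,112),lambda v:(.212,.075,.004)),("top",T(524,65),lambda v:(.212,-.075,.004)),("top",T(445,562),lambda v:(-.172,.075,.004)),("top",T(612,517),lambda v:(-.172,-.075,.004)),
("top",T(414,28),lambda v:(.26,0,.004)),
("top",OT(117,147),lambda v:(v[3],0,v[4])),("scene",OS(681,88),lambda v:(v[3],0,v[4])),("scene",OS(679,185),lambda v:(v[3],0,v[4]-.054)),
("top",T(358,233),lambda v:(v[3]+.075,.068,v[4]-.054)),("top",T(548,187),lambda v:(v[3]+.075,-.068,v[4]-.054)),("top",T(575,318),lambda v:(v[3]-.045,-.068,v[4]-.054)),("top",T(393,365),lambda v:(v[3]-.045,.068,v[4]-.054)),
("scene",S(330,160),lambda v:(v[3]-.045,.068,v[4]-.054)),("scene",S(292,193),lambda v:(v[3]+.075,.068,v[4]-.054)),
("top",OT(315,217),lambda v:(v[5],-.112,v[6]+.011)),("scene",OS(541,72),lambda v:(v[5],-.112,v[6]+.011)),
("scene",S(33,190),lambda v:(.212,-.075,.004)),("scene",S(245,232),lambda v:(.212,.075,.004))]
f=lambda v:np.concatenate([proj(n,W(v,*g(v)))[0]-px for n,px,g in obs])
r=least_squares(f,[.578,-.017,.23,.048,.0575,-.02,.026],loss="soft_l1",x_scale=.01);v=r.x
print(v.round(4),np.degrees(v[2]));print(f(v).reshape(-1,2).round(1).tolist())
np.save("p.npy",v[:3]);np.save("v.npy",v)
a=v[2];u=np.array([c*np.cos(a),c*np.sin(a),s]);n=np.array([-s*np.cos(a),-s*np.sin(a),c]);y=np.cross(n,u)
print("u",u.round(3),"n",n.round(3),"y",y.round(3));rim=W(v,v[3],0,v[4]);tab=W(v,v[5],-.112,v[6]);print("rim",rim.round(4),"tabgrip",tab.round(4))
s0=telemetry.observe();M0=R.from_euler("xyz",s0["tool_rot"])
for sg in(1,-1):
  for nm,ax in(("u",u),("y",y)):
    M=R.from_matrix(np.c_[-n,sg*ax,np.cross(-n,sg*ax)]);print(nm,sg,"rotvec",np.degrees((M*M0.inv()).as_rotvec()).round(1))
print("TCP at tab",(tab-n*.019).round(4),"delta mm",((tab-n*.019-s0["position"])*1e3).round(1))
E
python3 fit2.py
python3 - <<'E'
from ov import *
v=np.load("v.npy");overlay("pics/raw_t0.png","pics/raw_s0.png","pics/o2.png",v[5],v[3],v[4],v[6])
E
```

```text
[ 0.5799 -0.0166  0.2306  0.0442  0.0572 -0.0313  0.028 ] 13.211101573481528
[[1.1, -0.2], [-1.2, 0.8], [-0.4, -2.0], [-0.5, -1.1], [-0.3, -0.5], [-0.6, 0.3], [0.6, 0.1], [-1.1, 0.2], [4.0, -2.2], [-3.9, -0.2], [-3.3, 3.1], [3.9, 0.6], [-5.0, -0.6], [-5.3, -0.1], [-0.2, 0.0], [0.0, -0.0], [0.2, -0.6], [1.1, -1.6]]
u [0.843 0.198 0.5  ] n [-0.487 -0.114  0.866] y [-0.229  0.974  0.   ]
rim [ 0.5894 -0.0144  0.1966] tabgrip [ 0.5655 -0.1351  0.1336]
u 1 rotvec [-15.6 -28.9  81.2]
y 1 rotvec [-43.1 -12.9 167.5]
u -1 rotvec [ 29.7 -16.1 -94.3]
y -1 rotvec [  8.5 -28.8  -6.6]
TCP at tab [ 0.5748 -0.1329  0.1171] delta mm [ 361.3  454.2 -113.7]
```

View pics/o2.png

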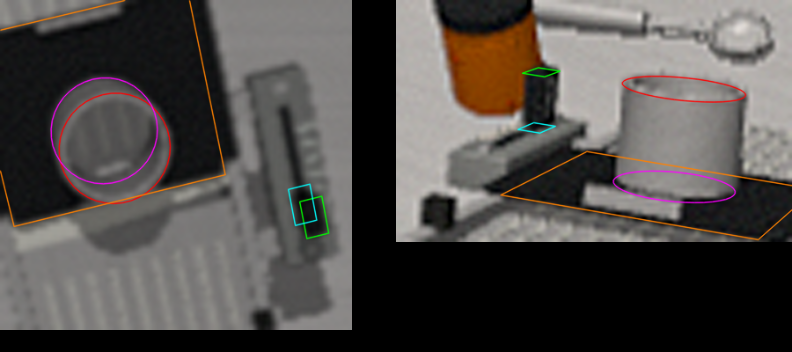

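The tab and rim overlays now match the images. I'll move above the selector tab with the jaws along the slope.

Request:
{"fn": "play_rows", "kwargs": {"deltas": [[27,37,0,-1.3,-2.41,6.77,50],[27,37,0,-1.3,-2.41,6.77,50],[27,37,0,-1.3,-2.41,6.77,50],[27,37,0,-1.3,-2.41,6.77,50],[27,37,0,-1.3,-2.41,6.77,50],[27,37,0,-1.3,-2.41,6.77,50]]}}

```text
clock: 0.85
position: [0.3762, -0.364, 0.2313]
tool_rot: [1.939, 1.289, -0.136]
force: [0.5, -0.1, 0.6]
grip_width: 0.05
```

Request:
{"fn": "play_rows", "kwargs": {"deltas": [[28,37,-5,-1.3,-2.41,6.77,50],[28,37,-8,-1.3,-2.41,6.77,50],[27,38,-10,-1.3,-2.41,6.77,50],[27,38,-10,-1.3,-2.41,6.77,50],[27,37,-10,-1.3,-2.41,6.77,50],[28,37,-10,-1.3,-2.41,6.77,50],[0,0,0,0,0,0,50]]}}

```text
clock: 1.72
position: [0.5411, -0.1391, 0.1783]
tool_rot: [1.577, 1.048, 0.243]
force: [-1.2, -0.6, 0.0]
grip_width: 0.05
```

```bash
cat > go.py <<'E'
from h import *
from fit import W
v=np.load("v.npy");a=v[2];c,s=np.cos(np.pi/6),.5
u=np.array([c*np.cos(a),c*np.sin(a),s]);n=np.array([-s*np.cos(a),-s*np.sin(a),c]);y=np.cross(n,u)
rim=W(v,v[3],0,v[4]);tab=W(v,v[5],-.112,v[6])
MU=R.from_matrix(np.c_[-n,u,np.cross(-n,u)])
def d(pos,M=None):
    st=telemetry.observe();D=(np.array(pos)-st["position"])*1e3;M0=R.from_euler("xyz",st["tool_rot"])
    print("t",round(st["clock"],2),"pos",st["position"].round(4),"F",st["force"].round(1),"w",round(st["grip_width"]*1e3,1));print("delta",D.round(1),"u,y,n:",[round(float(D@e),1) for e in(u,y,n)],"rot",None if M is None else np.degrees((M*M0.inv()).as_rotvec()).round(2),"q",st["qpos"].round(2))
E
python3 -c "
from go import *
d(tab-n*.019,MU)"
```

```text
t 1.73 pos [ 0.5411 -0.1391  0.1783] F [-1.2 -0.6  0. ] w 50.0
delta [ 33.7   6.2 -61.2] u,y,n: [-1.0, -1.6, -70.1] rot [-0.15 -0.09 -0.45] q [ 0.86  0.44 -0.7   2.17  0.17  0.16  0.35]
```

Request:
{"fn": "play_rows", "kwargs": {"deltas": [[8,1,-15,0,0,-0.4,50],[8,1,-15,0,0,0,50],[8,1,-15,0,0,0,50],[9,2,-15,0,0,0,50],[0,0,0,0,0,0,50]]}}

```text
clock: 2.35
position: [0.5667, -0.1381, 0.1269]
tool_rot: [1.575, 1.055, 0.232]
force: [-0.2, 0.0, 0.8]
grip_width: 0.0501
```

```bash
python3 -c "
from go import *
d(tab-n*.019,MU)
save('scene','s1.png',(150,130,290,235),5)
"
```

```text
t 2.35 pos [ 0.5667 -0.1381  0.1269] F [-0.2  0.   0.8] w 50.1
delta [ 8.   5.2 -9.8] u,y,n: [2.9, 3.2, -13.0] rot [-0.02 -0.45  0.12] q [ 0.85  0.59 -0.76  2.15  1.16  0.16 -0.61]
```

View pics/s1.png

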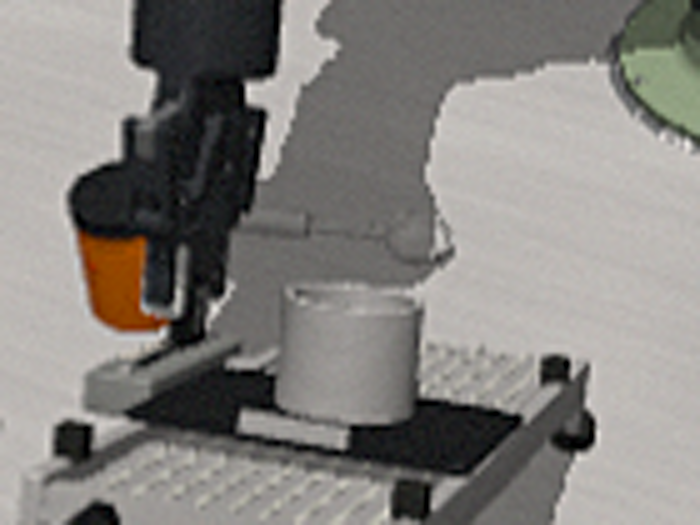

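The fingers straddle the tab (crop (185,320)). Joint 6 is at its limit, so I'll reduce the tilt by 12° and correct the offset.

Request:
{"fn": "play_rows", "kwargs": {"deltas": [[0,0,2,-1.35,5.85,0,50],[0,2,0,-1.35,5.85,0,50],[0,0,0,0,0,0,50]]}}

```text
clock: 2.78
position: [0.5677, -0.1351, 0.1306]
tool_rot: [1.583, 1.262, 0.241]
force: [0.3, -0.2, -1.0]
grip_width: 0.0498
```

```bash
cat >> go.py <<'E'
def tilt(deg,M=MU): return R.from_rotvec(np.radians(deg)*y)*M
E
python3 -c "
from go import *
M=tilt(12)
d(tab+n*.005+M.as_matrix()[:,0]*.019,M)"
```

```text
t 2.77 pos [ 0.5677 -0.1351  0.1306] F [ 0.3 -0.2 -1. ] w 49.8
delta [  1.1   0.8 -10.8] u,y,n: [-4.3, 0.6, -10.0] rot [-0.13 -0.34  0.06] q [ 0.92  0.69 -0.99  2.    0.89  0.59 -0.36]
```

Request:
{"fn": "play_rows", "kwargs": {"deltas": [[0,0,-5,0,0,0,50],[1,1,-6,0,0,0,50],[0,0,0,0,0,0,20],[0,0,0,0,0,0,15],[0,0,0,0,0,0,15],[0,0,0,0,0,0,15]], "grip_force": 20}}

```text
clock: 3.52
position: [0.5699, -0.1342, 0.1198]
tool_rot: [1.575, 1.259, 0.234]
force: [8.1, 2.2, 3.0]
grip_width: 0.0283
```

Request:
{"fn": "play_rows", "kwargs": {"deltas": [[6.7,1.6,4,0,0,0,15],[6.7,1.6,4,0,0,0,15],[6.7,1.6,4,0,0,0,15],[6.7,1.6,4,0,0,0,15],[6.7,1.6,4,0,0,0,15],[0,0,0,0,0,0,15]]}}

```text
clock: 4.28
position: [0.6028, -0.1264, 0.1393]
tool_rot: [1.576, 1.261, 0.235]
force: [2.1, 1.9, -1.6]
grip_width: 0.0283
```

Request:
{"fn": "play_rows", "kwargs": {"deltas": [[3.4,0.8,2,0,0,0,15],[3.4,0.8,2,0,0,0,15],[0,0,0,0,0,0,15]]}}

```text
clock: 4.65
position: [0.6087, -0.1251, 0.1429]
tool_rot: [1.576, 1.263, 0.234]
force: [-0.1, 3.3, -2.3]
grip_width: 0.028
```

```bash
python3 -c "
from go import *
M=tilt(12)
d(tab+n*.005+M.as_matrix()[:,0]*.019+.05*u,M)"
```

```text
t 4.65 pos [ 0.6087 -0.1251  0.1429] F [-0.1  3.3 -2.3] w 28.0
delta [2.2 0.7 2. ] u,y,n: [3.0, 0.1, 0.5] rot [-0.01 -0.35  0.08] q [ 0.86  0.72 -1.    1.9   0.87  0.66 -0.35]
```

Request:
{"fn": "play_rows", "kwargs": {"deltas": [[1.7,0.4,1,0,0,0,15],[1.7,0.4,1,0,0,0,15],[0,0,0,0,0,0,15]]}}

```text
clock: 5.03
position: [0.6119, -0.1243, 0.1448]
tool_rot: [1.576, 1.263, 0.234]
force: [-1.9, 3.3, -1.9]
grip_width: 0.0279
```

Request:
{"fn": "play_rows", "kwargs": {"deltas": [[1.7,0.4,1,0,0,0,15],[1.7,0.4,1,0,0,0,15],[0,0,0,0,0,0,15]]}}

```text
clock: 5.4
position: [0.6127, -0.1242, 0.1451]
tool_rot: [1.577, 1.269, 0.234]
force: [-17.1, 1.9, -2.7]
grip_width: 0.0279
```

The selector hit its upper stop after about 50.8 mm of travel, with 17 N of reaction. I'll release, retreat up, and head for the pusher.

Request:
{"fn": "play_rows", "kwargs": {"deltas": [[0,0,0,0,0,0,50],[0,0,0,0,0,0,50],[-4,-1,15,0,0,0,50],[-10,-2,30,0,0,0,50],[-10,-2,40,0,0,0,60],[-5,0,40,0,0,0,60],[0,0,0,0,0,0,60]]}}

```text
clock: 6.28
position: [0.587, -0.1289, 0.2754]
tool_rot: [1.567, 1.259, 0.224]
force: [0.7, 0.2, 0.3]
grip_width: 0.0599
```

```bash
cat >> go.py <<'E'
MY=R.from_matrix(np.c_[-n,y,u])
E
python3 -c "
from go import *
M=tilt(45,MY);X=M.as_matrix()[:,0]
print(M.as_matrix().round(2))
d(np.array([.4562,.336,.0855])+.019*X,M)"
```

```text
[[-0.25 -0.23  0.94]
 [-0.06  0.97  0.22]
 [-0.97  0.   -0.26]]
t 6.28 pos [ 0.587  -0.1289  0.2754] F [0.7 0.2 0.3] w 59.9
delta [-135.6  463.8 -208.2] u,y,n: [-126.6, 482.5, -167.3] rot [-8.01 24.62 91.09] q [ 1.05  0.56 -1.22  1.82  0.63  0.87 -0.16]
```

Request:
{"fn": "play_rows", "kwargs": {"deltas": [[-12,38,0,-0.67,2.05,7.59,75],[-12,38,0,-0.67,2.05,7.59,75],[-12,39,0,-0.67,2.05,7.59,75],[-11,39,0,-0.67,2.05,7.59,75],[-11,39,0,-0.67,2.05,7.59,75],[-11,39,0,-0.67,2.05,7.59,75],[-11,39,0,-0.67,2.05,7.59,75]]}}

```text
clock: 7.15
position: [0.5057, 0.1432, 0.2718]
tool_rot: [2.512, 1.452, 2.092]
force: [0.4, -1.1, 1.1]
grip_width: 0.0751
```

Request:
{"fn": "play_rows", "kwargs": {"deltas": [[-11,39,-20,-0.67,2.05,7.59,75],[-11,38,-20,-0.67,2.05,7.59,75],[-11,38,-20,-0.67,2.05,7.59,75],[-11,38,-20,-0.67,2.05,7.59,75],[-11,39,-20,-0.67,2.05,7.59,75],[0,0,0,0,0,0,75]]}}

```text
clock: 7.9
position: [0.4487, 0.3373, 0.1703]
tool_rot: [-3.132, 1.303, -2.894]
force: [-0.4, -0.8, 0.2]
grip_width: 0.0749
```

```bash
python3 -c "
from go import *
M=tilt(45,MY);X=M.as_matrix()[:,0]
d(np.array([.4562,.336,.0855])+.019*X,M)
save('scene','s2.png')"
```

```text
t 7.9 pos [0.4487 0.3373 0.1703] F [-0.4 -0.8  0.2] w 74.9
delta [   2.7   -2.4 -103.1] u,y,n: [-49.8, -2.9, -90.4] rot [ 0.22 -0.29 -0.44] q [ 0.03  0.99 -1.3   1.58  0.73  1.46  0.46]
```

Request:
{"fn": "play_rows", "kwargs": {"deltas": [[1,-1,-30,0,0,0,75],[1,-1,-30,0,0,0,75],[1,0,-25,0,0,-0.4,75],[0,0,-18,0,0,0,75],[0,0,0,0,0,0,75]]}}

```text
clock: 8.57
position: [0.4538, 0.3321, 0.0677]
tool_rot: [-3.126, 1.305, -2.902]
force: [-0.1, 1.0, 0.1]
grip_width: 0.075
```

```bash
python3 -c "
from go import *
M=tilt(45,MY);X=M.as_matrix()[:,0]
d(np.array([.4562,.336,.0855])+.019*X,M)
save('scene','s3.png',(320,150,430,270),5)"
```

```text
t 8.57 pos [0.4538 0.3321 0.0677] F [-0.1  1.   0.1] w 75.0
delta [-2.4  2.8 -0.5] u,y,n: [-1.7, 3.3, 0.4] rot [ 0.28 -0.16  0.38] q [ 0.01  1.1  -1.21  1.63  0.84  1.33  0.42]
```

View pics/s3.png

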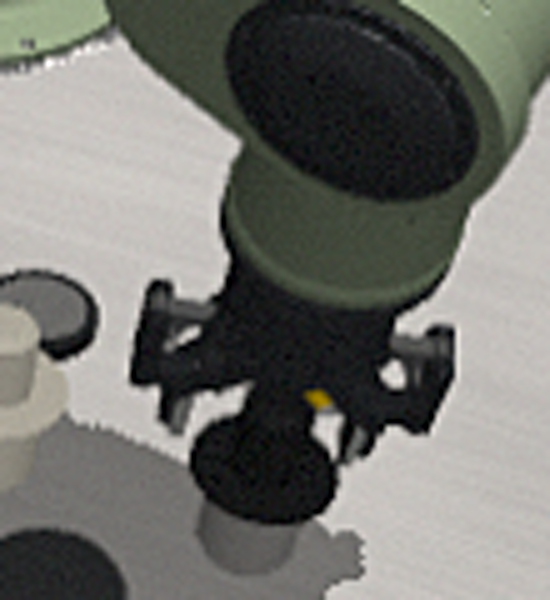

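The fingers straddle the black pusher's grip (crop (270,420)). I'll centre and close.

Request:
{"fn": "play_rows", "kwargs": {"deltas": [[-2.4,2.8,0,0,0,0,70],[0,0,0,0,0,0,40],[0,0,0,0,0,0,25],[0,0,0,0,0,0,25],[0,0,0,0,0,0,25],[0,0,0,0,0,0,25]], "grip_force": 50}}

```text
clock: 9.38
position: [0.4519, 0.3355, 0.0692]
tool_rot: [-3.129, 1.307, -2.906]
force: [0.6, 1.8, 5.8]
grip_width: 0.0346
```

```bash
python3 -c "
from go import *
M=tilt(45,MY);X=M.as_matrix()[:,0]
d(np.array([.4562,.336,.0855])+.019*X,M)
M=tilt(15,MY)
# pusher centre->TCP offset in pick frame, relative to tool frame
st=telemetry.observe();T0=R.from_euler('xyz',st['tool_rot']);off=T0.inv().apply(np.array([.4562,.336,.0525])-st['position']);np.save('off.npy',off);print('off',off.round(4))
np.save('zt.npy',T0.inv().apply([0,0,1]))
"
```

```text
t 9.38 pos [0.4519 0.3355 0.0692] F [0.6 1.8 5.8] w 34.6
delta [-0.5 -0.7 -2. ] u,y,n: [-1.6, -0.5, -1.4] rot [ 0.2  -0.06  0.38] q [ 0.01  1.1  -1.21  1.63  0.84  1.33  0.42]
off [ 0.015  -0.0004  0.0085]
```

```bash
cat >> go.py <<'E'
def ins(h,t=15):
    # TCP target so that pusher centre is h above rim along n and its axis along n
    off=np.load("off.npy");zt=np.load("zt.npy")
    M=tilt(t,MY);z=M.apply(zt)   # fine alignment of the pusher axis to n
    ax=np.cross(z,n);ang=np.arcsin(np.linalg.norm(ax));M=R.from_rotvec(ax/np.linalg.norm(ax)*ang)*M
    return rim+h*n-M.apply(off),M
E
python3 -c "
from go import *
for h in(.0725,-.0025):print(ins(h)[0].round(4))
d(*ins(.0725))"
```

```text
[ 0.5422 -0.025   0.2717]
[ 0.5787 -0.0164  0.2068]
t 9.38 pos [0.4519 0.3355 0.0692] F [0.6 1.8 5.8] w 34.6
delta [  90.3 -360.5  202.5] u,y,n: [106.1, -371.6, 172.6] rot [  6.76 -29.23   0.37] q [ 0.01  1.1  -1.21  1.63  0.84  1.33  0.42]
```

Request:
{"fn": "play_rows", "kwargs": {"deltas": [[0,0,20,0,0,0,25],[0,0,40,0,0,0,25],[0,0,50,0,0,0,25],[0,0,50,0,0,0,25],[0,0,50,0,0,0,25],[0,0,0,0,0,0,25]]}}

```text
clock: 10.12
position: [0.4518, 0.3361, 0.2829]
tool_rot: [-3.134, 1.311, -2.909]
force: [0.3, 1.0, -3.0]
grip_width: 0.0347
```

Request:
{"fn": "play_rows", "kwargs": {"deltas": [[11,-45,5,0.85,-3.65,0,25],[11,-45,5,0.85,-3.65,0,25],[11,-45,5,0.85,-3.65,0,25],[11,-45,5,0.85,-3.65,0,25],[11,-45,0,0.85,-3.65,0,25],[11,-45,0,0.85,-3.65,0,25],[11,-45,0,0.85,-3.65,0,25],[0,0,0,0,0,0,25]]}}

```text
clock: 11.12
position: [0.5283, 0.0156, 0.2979]
tool_rot: [-0.017, 1.378, 0.199]
force: [-0.6, 0.4, -1.3]
grip_width: 0.0346
```

Request:
{"fn": "play_rows", "kwargs": {"deltas": [[6,-23,0,0.4,-1.8,0,25],[6,-23,0,0.4,-1.8,0,25],[0,0,0,0,0,0,25]]}}

```text
clock: 11.5
position: [0.5403, -0.027, 0.2982]
tool_rot: [-0.007, 1.314, 0.214]
force: [0.1, 0.1, -2.3]
grip_width: 0.0345
```

```bash
python3 -c "
from go import *
d(*ins(.0725))"
```

```text
t 11.5 pos [ 0.5403 -0.027   0.2982] F [ 0.1  0.1 -2.3] w 34.5
delta [  1.9   2.  -26.5] u,y,n: [-11.3, 1.5, -24.1] rot [-0.01 -0.19  0.46] q [ 1.03  0.55 -1.47  1.9   0.71  1.01  1.11]
```

Request:
{"fn": "play_rows", "kwargs": {"deltas": [[1,1,-13,0,0,0.4,25],[1,1,-13,0,0,0,25],[0,0,0,0,0,0,25]]}}

```text
clock: 11.88
position: [0.5423, -0.023, 0.2715]
tool_rot: [-0.004, 1.314, 0.227]
force: [-0.0, -0.2, -1.8]
grip_width: 0.0346
```

```bash
cat > pv.py <<'E'
from go import *
def look(out):
    st=telemetry.observe();Mt=R.from_euler("xyz",st["tool_rot"]);C=st["position"]+Mt.apply(np.load("off.npy"));z=Mt.apply(np.load("zt.npy"))
    print("centre above rim u,y,n mm",[round(float((C-rim)@e)*1e3,1) for e in(u,y,n)],"angle",np.degrees(np.arccos(z@n)).round(2))
    ims=[];th=np.linspace(0,2*np.pi,40)
    for nm,b in(("top",(225,85,305,165)),("scene",(175,130,255,210))):
        im=vision.grab_frame(nm)[:,:,::-1][b[1]:b[3],b[0]:b[2]];im=cv2.resize(im,None,fx=5,fy=5,interpolation=cv2.INTER_CUBIC);raw=im.copy()
        e1=np.cross(z,y);e1/=np.linalg.norm(e1);e2=np.cross(z,e1)
        for h,r,col in((-.0525,.025,(0,255,0)),(.0025,.037,(0,255,255)),(None,.033,(0,0,255))):
            P=[(rim+r*(np.cos(t)*u+np.sin(t)*y)) if h is None else C+h*z+r*(np.cos(t)*e1+np.sin(t)*e2) for t in th]
            cv2.polylines(im,[np.int32((proj(nm,np.array(P))-b[:2]+.5)*40)],True,col,1,cv2.LINE_AA,3)
        ims.append(im)
    cv2.imwrite("pics/"+out,np.hstack(ims))
E
python3 -c "
from pv import *
d(*ins(.0725));look('pv1.png')"
```

```text
t 11.88 pos [ 0.5423 -0.023   0.2715] F [-0.  -0.2 -1.8] w 34.6
delta [-0.1 -2.   0.3] u,y,n: [-0.3, -1.9, 0.5] rot [-0.05 -0.23 -0.14] q [ 0.99  0.58 -1.43  1.93  0.75  0.96  1.07]
centre above rim u,y,n mm [0.2, 1.9, 72.0] angle 0.26
```

View pics/pv1.png

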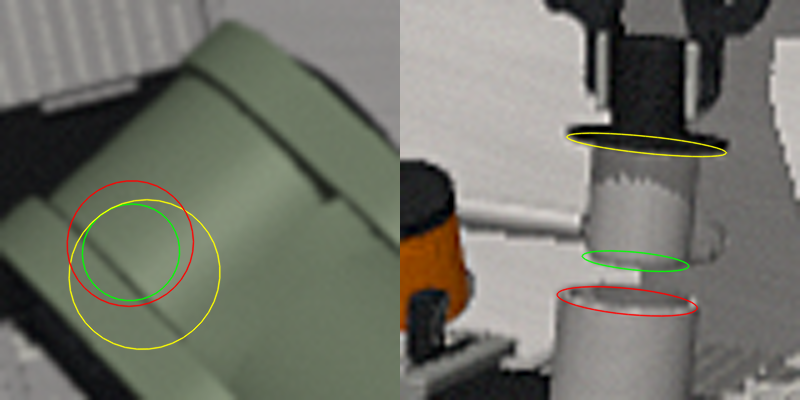

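The scene view shows the foot (green) just above the mouth (red) and about 2.5 mm toward +y. I'll correct that and lower it along −n.

Request:
{"fn": "play_rows", "kwargs": {"deltas": [[0.6,-2.4,0,0,0,0,25],[3.9,0.9,-6.9,0,0,0,25],[3.9,0.9,-6.9,0,0,0,25],[2.4,0.6,-4.3,0,0,0,25],[0,0,0,0,0,0,25]]}}

```text
clock: 12.6
position: [0.5536, -0.0236, 0.2542]
tool_rot: [-0.005, 1.313, 0.225]
force: [-0.4, -0.7, -2.1]
grip_width: 0.0347
```

Request:
{"fn": "play_rows", "kwargs": {"deltas": [[2.4,0.6,-4.3,0,0,0,25],[2.4,0.6,-4.3,0,0,0,25],[0,0,0,0,0,0,25]]}}

```text
clock: 12.98
position: [0.5584, -0.0226, 0.2457]
tool_rot: [-0.006, 1.313, 0.224]
force: [0.1, 0.4, -1.5]
grip_width: 0.0345
```

```bash
python3 -c "
from pv import *
d(*ins(.040));look('pv2.png')"
```

```text
t 12.97 pos [ 0.5584 -0.0226  0.2457] F [ 0.1  0.4 -1.5] w 34.5
delta [-0.4  1.3 -2.1] u,y,n: [-1.1, 1.4, -1.8] rot [-0.04 -0.14 -0.05] q [ 0.93  0.62 -1.36  1.93  0.81  0.94  1.04]
centre above rim u,y,n mm [1.1, -1.4, 41.8] angle 0.15
```

View pics/pv2.png

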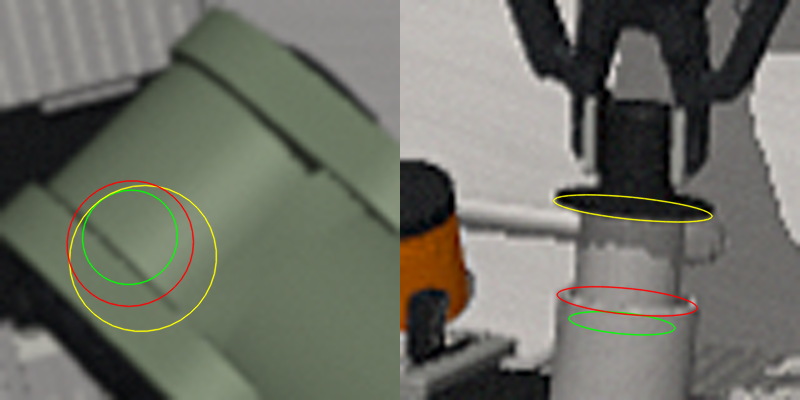

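The foot is inside the mouth with no contact force, and it's nearly centred. I'll continue down.

Request:
{"fn": "play_rows", "kwargs": {"deltas": [[1.9,0.6,-4.6,0,0,0,25],[2.4,0.6,-4.3,0,0,0,25],[2.4,0.6,-4.3,0,0,0,25],[0,0,0,0,0,0,25]]}}

```text
clock: 13.58
position: [0.5651, -0.0207, 0.2324]
tool_rot: [-0.005, 1.313, 0.225]
force: [-0.2, 0.8, -2.3]
grip_width: 0.0343
```

Request:
{"fn": "play_rows", "kwargs": {"deltas": [[2.4,0.6,-4.3,0,0,0,25],[2.4,0.6,-4.3,0,0,0,25],[2.4,0.6,-4.3,0,0,0,25],[0,0,0,0,0,0,25]]}}

```text
clock: 14.08
position: [0.5723, -0.0189, 0.2195]
tool_rot: [-0.006, 1.313, 0.224]
force: [-0.6, -0.1, -2.4]
grip_width: 0.0344
```

```bash
python3 -c "
from pv import *
d(*ins(-.0025))"
```

```text
t 14.07 pos [ 0.5723 -0.0189  0.2195] F [-0.6 -0.1 -2.4] w 34.4
delta [  6.4   2.5 -12.8] u,y,n: [-0.5, 1.0, -14.5] rot [-0.05 -0.14 -0.05] q [ 0.86  0.66 -1.3   1.93  0.87  0.91  0.99]
```

Request:
{"fn": "play_rows", "kwargs": {"deltas": [[2.4,0.6,-4.3,0,0,0,25],[2.4,0.6,-4.3,0,0,0,25],[0,0,0,0,0,0,25]]}}

```text
clock: 14.45
position: [0.5771, -0.0178, 0.2109]
tool_rot: [-0.006, 1.313, 0.224]
force: [0.4, 0.4, -2.7]
grip_width: 0.0346
```

Request:
{"fn": "play_rows", "kwargs": {"deltas": [[1,0.2,-1.7,0,0,0,25],[1,0.2,-1.7,0,0,0,25],[0,0,0,0,0,0,25]]}}

```text
clock: 14.82
position: [0.5784, -0.0172, 0.2091]
tool_rot: [-0.014, 1.314, 0.217]
force: [-28.0, -4.9, 36.1]
grip_width: 0.0347
```

The collar is on the rim (about 45 N along n). I'll ease off and slide the carriage downhill with the pusher held.

Request:
{"fn": "play_rows", "kwargs": {"deltas": [[-0.8,-0.2,1.4,0,0,0,25],[-6.7,-1.6,-4,0,0,0,25],[-6.7,-1.6,-4,0,0,0,25],[0,0,0,0,0,0,25]]}}

```text
clock: 15.32
position: [0.5639, -0.021, 0.2008]
tool_rot: [-0.006, 1.314, 0.224]
force: [-6.2, 0.9, 1.9]
grip_width: 0.0345
```

```bash
python3 -c "
from pv import *
d(*ins(-.0025))"
```

```text
t 15.32 pos [ 0.5639 -0.021   0.2008] F [-6.2  0.9  1.9] w 34.5
delta [14.8  4.6  6. ] u,y,n: [16.4, 1.1, -2.6] rot [-0.03 -0.18 -0.04] q [ 0.86  0.67 -1.28  1.96  0.9   0.87  0.96]
```

Request:
{"fn": "play_rows", "kwargs": {"deltas": [[-5,-1.2,-3,0,0,0,25],[-5,-1.2,-3,0,0,0,25],[-5,-1.2,-3,0,0,0,25],[0,0,0,0,0,0,25]]}}

```text
clock: 15.82
position: [0.5492, -0.0245, 0.192]
tool_rot: [-0.006, 1.313, 0.224]
force: [-6.4, 1.5, 5.5]
grip_width: 0.0348
```

Request:
{"fn": "play_rows", "kwargs": {"deltas": [[-3.4,-0.8,-2,0,0,0,25],[-3.4,-0.8,-2,0,0,0,25],[0,0,0,0,0,0,25]]}}

```text
clock: 16.2
position: [0.5427, -0.026, 0.1881]
tool_rot: [-0.007, 1.313, 0.224]
force: [-4.2, 2.4, 5.6]
grip_width: 0.0347
```

```bash
python3 -c "
from pv import *
d(*ins(-.0025))
save('scene','s4.png',(150,130,290,235),5);vision.grab_frame('top')"
```

```text
t 16.2 pos [ 0.5427 -0.026   0.1881] F [-4.2  2.4  5.6] w 34.7
delta [36.1  9.6 18.6] u,y,n: [41.6, 1.1, -2.5] rot [-0.04 -0.13 -0.05] q [ 0.89  0.66 -1.28  2.03  0.92  0.82  0.94]
```

View pics/s4.png

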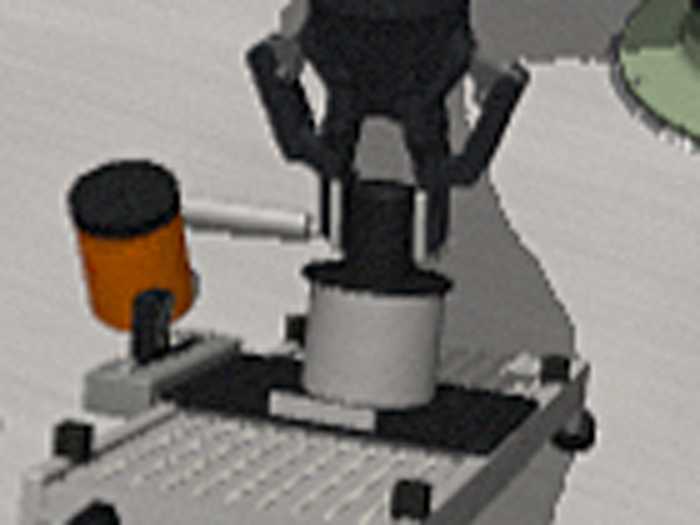

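The carriage is moving along and the collar sits on the rim; the tab is at the upper end. I'll continue to the bottom stop.

Request:
{"fn": "play_rows", "kwargs": {"deltas": [[-3.4,-0.8,-2,0,0,0,25],[-3.4,-0.8,-2,0,0,0,25],[-3.4,-0.8,-2,0,0,0,25],[0,0,0,0,0,0,25]]}}

```text
clock: 16.8
position: [0.5324, -0.0284, 0.1821]
tool_rot: [-0.006, 1.313, 0.224]
force: [-4.3, 1.2, 4.7]
grip_width: 0.0348
```

Request:
{"fn": "play_rows", "kwargs": {"deltas": [[-3.4,-0.8,-2,0,0,0,25],[-3.4,-0.8,-2,0,0,0,25],[-3.4,-0.8,-2,0,0,0,25],[0,0,0,0,0,0,25]]}}

```text
clock: 17.3
position: [0.5223, -0.0309, 0.1761]
tool_rot: [-0.006, 1.313, 0.223]
force: [-3.8, 1.4, 3.0]
grip_width: 0.0349
```

Request:
{"fn": "play_rows", "kwargs": {"deltas": [[-3.4,-0.8,-2,0,0,0,25],[-3.4,-0.8,-2,0,0,0,25],[-3.4,-0.8,-2,0,0,0,25],[0,0,0,0,0,0,25]]}}

```text
clock: 17.8
position: [0.512, -0.0333, 0.17]
tool_rot: [-0.006, 1.313, 0.223]
force: [-2.9, 2.9, 0.7]
grip_width: 0.0342
```

Request:
{"fn": "play_rows", "kwargs": {"deltas": [[-3.4,-0.8,-2,0,0,0,25],[-3.4,-0.8,-2,0,0,0,25],[-3.4,-0.8,-2,0,0,0,25],[0,0,0,0,0,0,25]]}}

```text
clock: 18.3
position: [0.5018, -0.0358, 0.1639]
tool_rot: [-0.006, 1.314, 0.223]
force: [-0.5, 2.2, -1.0]
grip_width: 0.0347
```

```bash
python3 -c "
from pv import *
d(*ins(-.0025))"
```

```text
t 18.3 pos [ 0.5018 -0.0358  0.1639] F [-0.5  2.2 -1. ] w 34.7
delta [77.  19.4 42.8] u,y,n: [90.2, 1.3, -2.6] rot [-0.03 -0.17 -0.04] q [ 0.93  0.63 -1.27  2.14  0.97  0.74  0.89]
```

Request:
{"fn": "play_rows", "kwargs": {"deltas": [[-3.4,-0.8,-2,0,0,0,25],[-3.4,-0.8,-2,0,0,0,25],[-3.4,-0.8,-2,0,0,0,25],[0,0,0,0,0,0,25]]}}

```text
clock: 18.8
position: [0.4949, -0.037, 0.1603]
tool_rot: [-0.007, 1.306, 0.224]
force: [10.4, 4.1, 17.4]
grip_width: 0.0345
```

Request:
{"fn": "play_rows", "kwargs": {"deltas": [[-3.4,-0.8,-2,0,0,0,25],[-3.4,-0.8,-2,0,0,0,25],[0,0,0,0,0,0,25]]}}

```text
clock: 19.18
position: [0.4914, -0.0373, 0.1587]
tool_rot: [-0.007, 1.299, 0.225]
force: [12.7, 5.8, 50.9]
grip_width: 0.0347
```

Firm contact, with motion stalled after about 103 mm: this looks like the bottom stop. I'll relax the push, keeping light contact.

Request:
{"fn": "play_rows", "kwargs": {"deltas": [[3.4,0.8,2,0,0,0,25],[0,0,0,0,0,0,25]]}}

```text
clock: 19.42
position: [0.4919, -0.0372, 0.1588]
tool_rot: [-0.006, 1.305, 0.225]
force: [2.9, 5.2, 35.5]
grip_width: 0.0351
```

Request:
{"fn": "play_rows", "kwargs": {"deltas": [[2.5,0.6,1.5,0,0,0,25],[0,0,0,0,0,0,25]]}}

```text
clock: 19.68
position: [0.4923, -0.0372, 0.159]
tool_rot: [-0.005, 1.31, 0.225]
force: [-1.1, 4.5, 23.9]
grip_width: 0.0345
```

```bash
python3 -c "
from pv import *
d(*ins(-.0025))"
```

```text
t 19.68 pos [ 0.4923 -0.0372  0.159 ] F [-1.1  4.5 23.9] w 34.5
delta [86.4 20.8 47.8] u,y,n: [100.9, 0.5, -3.0] rot [-0.09  0.05 -0.1 ] q [ 0.94  0.63 -1.27  2.17  0.99  0.71  0.87]
```

Request:
{"fn": "play_rows", "kwargs": {"deltas": [[0,0,0,0,0,0,60],[0,0,0,0,0,0,70],[0,0,0,0,0,0,70],[-5,-1,9,0,0,0,70],[-10,-2,17,0,0,0,70],[-15,-3,26,0,0,0,70],[-10,-2,30,0,0,0,70],[0,0,0,0,0,0,70]]}}

```text
clock: 20.68
position: [0.4512, -0.0469, 0.2414]
tool_rot: [-0.018, 1.311, 0.211]
force: [1.3, -0.1, -0.7]
grip_width: 0.0702
```

Request:
{"fn": "play_rows", "kwargs": {"deltas": [[-10,-30,40,0,0,0,70],[0,-50,20,0,0,0,70],[0,-50,0,0,0,0,70],[0,-50,0,0,0,0,70],[0,-50,0,0,0,0,70],[0,-50,0,0,0,0,70],[0,0,0,0,0,0,70]]}}

```text
clock: 21.55
position: [0.4417, -0.3246, 0.2905]
tool_rot: [0.0, 1.316, 0.224]
force: [0.1, 0.9, -1.0]
grip_width: 0.07
```

```bash
python3 -c "
from go import *
st=telemetry.observe();print(st['clock'],st['position'],st['force'],st['qpos'].round(2))
A=vision.grab_frame('top')[:,:,::-1].copy();B=vision.grab_frame('scene')[:,:,::-1].copy()
cv2.imwrite('pics/raw_t9.png',A);cv2.imwrite('pics/raw_s9.png',B)
a=cv2.resize(A[80:240,205:305],(400,600),interpolation=cv2.INTER_CUBIC) if 0 else cv2.resize(A[55:205,205:305],(400,600),interpolation=cv2.INTER_CUBIC)
b=cv2.resize(B[145:235,150:290-40],(400,360),interpolation=cv2.INTER_CUBIC);b2=cv2.resize(B,(320,240),interpolation=cv2.INTER_AREA)
o=np.zeros((600,800,3),np.uint8);o[:,:400]=a;o[:360,400:]=b;o[360:,400:720]=b2
# predicted: selector tab closed (green), chute rim 101.5 mm downhill (red), in both crops
th=np.linspace(0,2*np.pi,40);rm=rim-.1015*u
for nm,bb,k,of in(('top',(205,55),4,0),('scene',(150,145),4,400)):
  for P,col in(([rm+.037*(np.cos(t)*u+np.sin(t)*y) for t in th],(0,0,255)),([tab+.05*u+.011*n+e*u+f*y for e,f in((-.012,-.007),(.012,-.007),(.012,.007),(-.012,.007))],(0,255,0))):
    q=((proj(nm,np.array(P))-bb+.5)*k+[of,0]);cv2.polylines(o,[np.int32(q*8)],True,col,1,cv2.LINE_AA,3)
cv2.imwrite('pics/fin.png',o)"
```

```text
21.55 [ 0.44172153 -0.32457519  0.29047648] [ 0.13551846  0.8711547  -0.9663775 ] [ 1.59  0.57 -1.34  1.83  0.5   0.99  1.9 ]
```

View pics/fin.png

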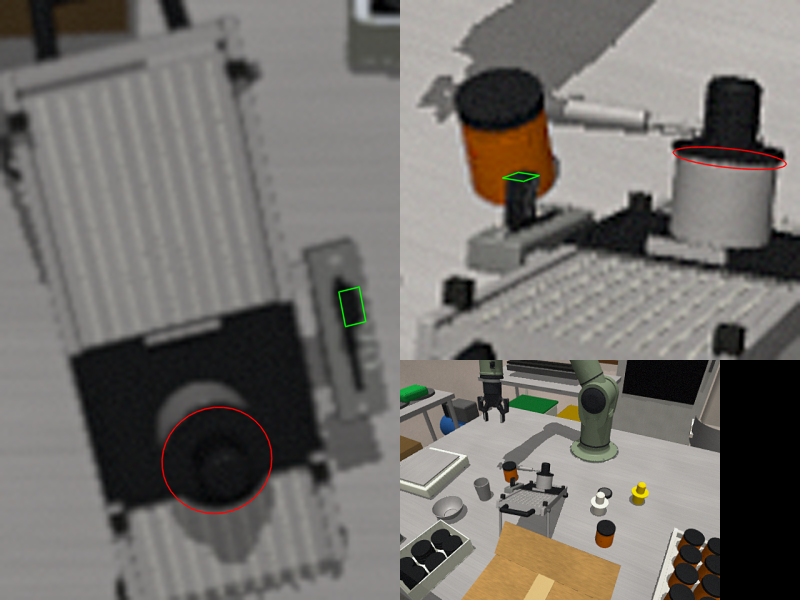

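The tab matches its closed prediction (green) and the collar looks flat. The collar looks slightly uphill of my prediction (red), so I'll check numerically where the plate edges lie compared with the low-end stop blocks.

Run:
```python
from go import *
def prof(f,nm,yy,us,nn):
    im=cv2.cvtColor(cv2.imread(f),cv2.COLOR_BGR2GRAY).astype(np.float32)
    q=np.array([proj(nm,[W(v,a,b,nn) for a in us]) for b in yy]).astype(np.float32)
    return cv2.remap(im,q[...,0],q[...,1],cv2.INTER_LINEAR).mean(0)
us=np.arange(-.17,.16,.001)
for f in("pics/raw_t0.png","pics/raw_t9.png"):
  for nm,yy in(("left",np.arange(.042,.056,.002)),("right",np.arange(-.056,-.042,.002))):
    p=prof(f,"top",yy,us,v[4]-.054);b=p<60
    e=np.flatnonzero(np.diff(b.astype(int)));print(f,nm,"edges mm",(us[e]*1e3).round(),)
  for nm,yy in(("Lrail",np.arange(.066,.074,.002)),("Rrail",np.arange(-.074,-.064,.002))):
    p=prof(f,"top",yy,us,.008);e=np.flatnonzero(np.diff((p<70).astype(int)));print("   ",nm,(us[e]*1e3).round())
A,B=[cv2.cvtColor(cv2.imread(f),cv2.COLOR_BGR2GRAY) for f in("pics/raw_t0.png","pics/raw_t9.png")]
for nm,P in(("stationary check",None),):pass
```

```text
pics/raw_t0.png left edges mm [ -1. 118.]
pics/raw_t0.png right edges mm [ -1. 118.]
    Lrail [-108.  -94.    4.  119.]
    Rrail [-109.  -93.    6.  118.]
pics/raw_t9.png left edges mm [-95.  24.]
pics/raw_t9.png right edges mm [-94.  25.]
    Lrail [-108.  -92.  -89.   25.]
    Rrail [-109.  -91.  -87.   26.]
```

```bash
python3 -c "
from h import *
a,b=[cv2.imread(f).astype(int) for f in('pics/raw_s0.png','pics/raw_s9.png')]
for nm,(x,y,w,h) in dict(jar_a=(313,255,32,45),tumbler=(117,187,30,38),lid=(322,203,15,10),jar_b=(163,162,25,18),spoon=(225,172,18,12)).items(): print(nm,abs(a-b)[y:y+h,x:x+w].mean().round(1))
print(workorder.job_done())"
```

```text
jar_a 3.0
tumbler 2.5
lid 2.6
jar_b 12.2
spoon 107.8
the job is handed in; nothing more can be done
None
```

I completed the three steps and handed the job in at about 21.7 s of the 61 s allowed.

- **Selector:** I slid the tab about 51 mm uphill until it pushed back with 17 N. In the last picture the tab sits where I predicted for the closed position.
- **Pusher:** I picked out the black and steel pusher, not the white or yellow one. I lowered it along the chute's axis until the collar pressed on the rim at about 45 N. It looked flat in the last picture, but I did not measure its tilt.
- **Carriage:** I drove it down with the pusher held until it stalled. The plate moved about 94 mm, and its lower edge now lies within about 1 mm of the rail stop blocks.
- **Robot:** the gripper is open and well clear, with near-zero force readings.

**Checks that disagreed or were incomplete:**
- The collar showed a few mm uphill of my prediction. The arm moved about 101 mm and the plate about 94 mm. I put the gap down to the 4 mm play between pusher and chute, which is within the 12 mm allowed.
- Before-and-after picture differences were small for the front jar, the tumbler and the lid. They were large for the spoon (107.8) and raised for the jar behind the slicer (12.2). The seated pusher now stands in front of the spoon, and the moved tab is in front of that jar, so those two numbers don't prove either stayed put. The last picture shows the jar upright and the part of the spoon in view where it was, and the arm only passed well above them.

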